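Lock the toggle nut in the table rail

TASK

Pick up the red-topped toggle nut, drop its steel foot lengthwise into the slot of the aluminium rail, then slide it along the slot gently until you feel it meet the brass stop, and there twist it a quarter turn (either way) so that its foot locks under the rail's lips. Let go and leave it standing there; do not force the nut against the rail, and leave the other things on the table where they are.

Things in the scene. Friction and masses are not known exactly. Their poses are not given: they have to be found in the camera images.
- nut: Toggle nut, 62 mm tall, about 90 g, standing on its foot. Origin: centre of the foot's underside; z up the stud, x along the foot. Steel foot 36 mm long (own x), 16 mm wide (own y), 8 mm thick, ends fully rounded (radius 8 mm), so it never reaches farther than 18 mm from its axis as it turns. Round neck 12 mm across, z = 8 to 26 mm; the red grip block is above it.
- nut_grip (a point): Point in the nut's red grip block, on the axis 46 mm above the foot's underside. The block spans z = 26 to 62 mm of the nut, 36 mm long along the nut's x, 14 mm along its y, and may be pinched either way; held at its two ends (across 36 mm) it does not pivot in the fingers when its foot meets the stop.
- rail: Fixed aluminium T-slot rail on the table, 270 mm long (own x, within 25 degrees of the robot's left), 48 wide (own y), 20 high; origin: centre of its underside. A slot 19 mm wide runs along own x at y = 0, its top edges bevelled outwards to a 25 mm mouth; grey end plugs leave it open from x = -90 to +84 mm. Under the lips (z = 14 to 20) the cavity is 41 mm wide.
- rail_load (a point): Point on the slot's centre line level with the rail's top (rail x = -65, z = 20 mm), over a stretch of slot always free for the foot, 44 to 126 mm of sliding short of the stop. More than 30 N between nut and rail, liner or stop (all rigid) counts as forcing.
- rail_floor (a point): Point on the channel floor below rail_load (rail x = -65, z = 4 mm). The nut stands here with its origin on the floor; under the lips it has 2 mm of play in height, and in the slot 1.5 mm to each side.
- stop_near (a point): Nearest place (rail x = -3 mm) where the brass stop's face may be. Stop and liner are one brass part clamped in the cavity; ITS PLACE IS NOT MEASURED and differs each time. The stop closes the slot from its face (looking to the rail's -x) onwards; brass is seen in the slot from above. The nut comes from the -x side.
- stop_far (a point): Farthest place (rail x = +79 mm) where the stop's face may be. For 36 mm before the face the cavity is open sideways (pocket, hidden under the lips); before that it is filled, so the foot slides but cannot turn. The nut turns only with its foot's end touching the stop or at most 2 mm short of it; elsewhere it jams after 10 to 25 degrees.
- tweezers: Bystander: stainless tweezers lying flat, 120 mm long, 7 mm high; origin under their middle.
- spool: Bystander: blue spool standing on the table, 56 mm across, 36 mm high; origin at the centre of its underside.
- bottle: Bystander: green bottle with a white cap, 56 mm across, 130 mm high; origin at the centre of its underside.
- screwdriver: Bystander: screwdriver lying on the table; origin near its middle.
- mug: Bystander: blue ceramic mug, 76 mm across, 85 mm high; origin at the centre of its underside.
Things that resemble listed ones, but are neither listed nor needed, are in the scene too. What is shaped like the nut but green, purple or white is not meant.

How it is judged:
On the way, in this order (a step that is already met when the one before it is completed fails the run):
1. the nut's foot is down in the slot, lengthwise, below the lips (z of nut in the frame of rail between 0 and 0.008 m and y of nut in the frame of rail between -0.005 and 0.005 m and x of nut in the frame of rail between -0.09 and 0.085 m and angle between nut's own z axis and vertical below 0.2 rad and angle between the x axis of nut and the x axis of rail, either way round below 0.2 rad), for 0.2 s.
2. the nut has been turned a quarter turn, its foot crosswise under the lips (z of nut in the frame of rail between 0 and 0.008 m and y of nut in the frame of rail between -0.005 and 0.005 m and x of nut in the frame of rail between -0.09 and 0.085 m and angle between nut's own z axis and vertical below 0.2 rad and angle between the x axis of nut and the y axis of rail, either way round below 0.22 rad), for 0.2 s.
At the end, for the whole second after the job is handed in: The nut stands in the rail's slot, upright within 0.2 rad, its origin less than 8 mm above the rail's underside and within 5 mm of the slot's centre line, its foot square across the slot within 0.22 rad, released and at rest (all of step 2 and linear speed of nut below 0.02 m/s and contact force between nut and the fingers below 0.1 N); the robot touches nothing.
It fails at once if the nut is forced: pressed on the rail or its liner with more than 30 N (contact force between nut and rail above 30 N).
It fails at once if a bystander (tweezers, spool, bottle, screwdriver or mug) is moved by more than 30 mm (distance of any of tweezers, spool, bottle, screwdriver, mug from where it was at the start of the episode above 0.03 m).
It also fails if it takes over 61 s, if anything falls off the work surface, if the arm or the gripper's body presses on something with over 40 N, if the wrist force passes 120 N, or if a joint passes its speed limit or range.

ROBOT

A 6-joint arm with a two-finger parallel gripper is mounted at the origin on the work surface. World frame = base frame: x ahead of the robot, y to its left, z up, the work surface at z = 0. Lengths are in m, angles in rad, forces in N, time in s.
With the tool pointing down it reaches from about 0.35 to 0.775 m from the base axis. Payload 7.3 kg.
Tool frame: the origin (TCP) lies at the very end of the fingers, on their centre line; the grasp point (between the pads) lies 19 mm behind it (robot.pinch_z is the distance from the TCP to the grasp point, in m); z points along the fingers, y is the line along which they close (so a half turn about z gives the same grasp; the last joint's range is limited). The gripper opens to 92 mm and grips with 3 to 60 N. Pads are 19 mm wide; open, the fingers measure 130 mm over their backs; the gripper's body (75 mm by 190 mm) begins 47 mm behind the grasp point.
Start: joints at [1.163, 0.342, 1.524, -0, 1.275, -0.146], TCP at [0.136, 0.507, 0.227] pointing down, gripper open.
Joint ranges: [-2.53, 2.53], [-0.77, 2.02], [0.04, 2.7], [-1, 4.14], [0.28, 2.66], [-3.11, 3.11]. Speed limits (rad/s): [2.57, 2.57, 3.14, 3.14, 3.14, 3.14].

INTERFACE

Orientations are given as [roll, pitch, yaw] about the fixed x, y, z axes, in that order (R = Rz(yaw) Ry(pitch) Rx(roll)).
In Python, from cell import robot gives the robot as it stands.
- The arm moves only by the tool move_arm, never from a script. Its argument "motion" is a list of rows, each a list of 6 numbers: the shift along the tool's x, y, z in units of 0.1 m (1.0 is 0.1 m), then the turn, a rotation vector about the tool's x, y, z in units of pi rad (1.0 is pi rad). In form: [[dx, dy, dz, rx, ry, rz], ...]. A call has 1 to 12 rows; each row is the pose to reach, as a shift and turn from the pose commanded when the call began, along the tool's axes at that moment, turning the shorter way round; what a row does not reach only later rows make up. A row lasts 1/8 s, in which the tool goes at most 62.5 mm and 10.7 degrees, less where a joint would pass 70% of its speed; a pose out of reach is approached as far as the arm can. A call with a number of a shift or a turn outside -1 to 1 is refused whole. A call with a gripper value outside its range is refused whole. "fingers" is the opening, from -1 (shut) to 1 (fully open), set as the call begins (left out, the last holds). The fingers move at their own pace and stop on an object; "newtons" is the grip in N (left out, the last holds). Time passes only in rows, so rows that repeat a pose let the fingers close. It gives the time, the measured TCP pose, the force, the opening and the grip force at its end, in the units of the state.
- robot.observe(): the state, without advancing time (a new reading comes with each control period).
- robot.read_camera(name): name is "scene" or "top"; returns a dict with "image" (480x640x3 uint8, red, green, blue), "range_z" (480x640 float32, m along the optical axis (not along the pixel's ray), 0 where there is no reading), "vfov" (degrees; the focal length in pixels is half the picture's height over the tangent of half this angle, whatever the lens; pixels are square), "cx", "cy" (the principal point, pixels), "extrinsics" (4x4, takes a point from camera to world coordinates). Camera axes: x right, y up, looking along -z (the intrinsics and any distortion apply to the point x, -y, -z); pixel columns grow to the right and rows downward; lengths in m; the calibration is good to about 2 mm. A picture is of the moment at which its call begins.
- robot.hand_in(): hands the job in; it is judged then, once.
The state is a dict: "time": time; "qpos": joint angles; "qvel": joint speeds; "joint_efforts": joint torques, N m; "tool_pos": TCP position; "tool_rot": TCP orientation; "contact_force": force on the tool from outside, world axes, zero at the start; "torque": the same for the moment, N m; "opening": finger opening in m; "grip_force": force on a finger pad.
Only numpy, scipy, OpenCV 4.12 (cv2) and the standard library are available. Lean on these libraries where they do the work, as an engineer would, in place of code of your own. Each camera call takes 0.05 s, during which the arm holds its last target. There are 200 camera calls.

## Working session

There is one attempt and no reset: what is moved stays moved. The work goes in short steps, Python scripts to look and compute and a tool call to move; the robot and the scene stay as the last step left them, time stands still between calls to the robot, and variables do not carry over. Pictures are saved under pics/ and viewed, at most 10 in all, crops included, and the job is handed in when it is done.

Besides the shell and the picture viewer there is one more tool, called after "Call:" in YAML: its name, and indented under it one key for each argument. move_arm: Moves the arm, as the interface text tells. Shifts and turns lie within -1 to 1; 1 stands for 0.1 m of shift or pi rad of turn. Its arguments: {"type":"object","properties":{"motion":{"type":"array"},"fingers":{"type":"number"},"newtons":{"type":"number"}},"required":["motion"]}

```bash
mkdir -p pics; ls; python3 - <<'E'
from cell import robot
import cv2,numpy as np
print(robot.pinch_z, robot.observe())
for n in("scene","top"):
    c=robot.read_camera(n)
    cv2.imwrite(f"pics/{n}1.png",c["image"][:,:,::-1])
    np.savez(f"{n}1.npz",**c)
    print({k:v for k,v in c.items() if k not in("image","range_z")})
E
```

```text
pics
0.0188 {'time': 0.0, 'qpos': array([ 1.16303294e+00,  3.42674343e-01,  1.52502195e+00,  1.84978571e-06,
        1.27538980e+00, -1.45991853e-01]), 'qvel': array([-0.00146421, -0.00119551,  0.0007889 ,  0.00220569,  0.00120064,
        0.00029331]), 'joint_efforts': array([-2.71343903e-03, -4.31224930e+01, -2.44216508e+01,  7.15126027e-02,
        5.58308023e-02, -1.36696153e-04]), 'tool_pos': array([0.13567649, 0.50674406, 0.22606835]), 'tool_rot': array([-3.14011536e+00, -2.19006332e-04,  2.87982042e+00]), 'contact_force': array([-0.17040882,  0.60159981, -0.12771686]), 'torque': array([-0.00367978, -0.00713774, -0.01493217]), 'grip_force': 0.0, 'opening': 0.09192896605830878}
{'vfov': 54.82376656315882, 'cx': 320.38622523106636, 'cy': 241.24845694597857, 'extrinsics': array([[ 0.3658448 , -0.6676543 ,  0.648379  ,  1.18519539],
       [ 0.93064611,  0.25687167, -0.26060462, -0.19897313],
       [ 0.0074436 ,  0.69875223,  0.71532504,  0.71290313],
       [ 0.        ,  0.        ,  0.        ,  1.        ]])}
{'vfov': 44.96726618489138, 'cx': 322.2056932829784, 'cy': 232.7377026225416, 'extrinsics': array([[ 0.02428976,  0.99120867, -0.13005917,  0.41041598],
       [-0.999348  ,  0.02755103,  0.02333481,  0.04486005],
       [ 0.02671293,  0.12940757,  0.99123161,  1.13954437],
       [ 0.        ,  0.        ,  0.        ,  1.        ]])}
```

View pics/scene1.png

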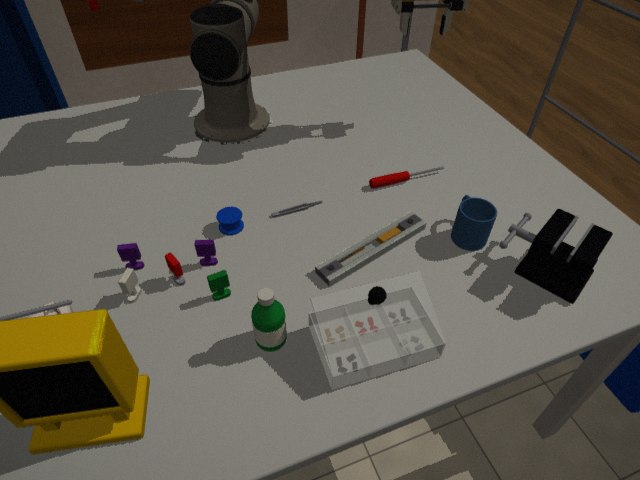

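View pics/top1.png

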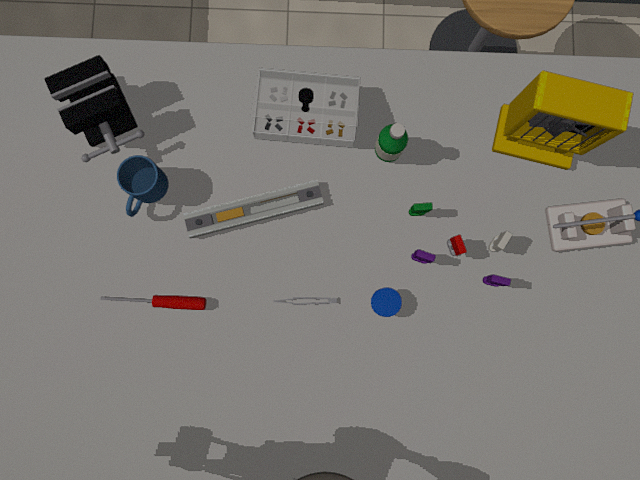

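```bash
cat > h.py <<'E'
import numpy as np,cv2
def load(n): return dict(np.load(n))
def K(c):
    f=240/np.tan(np.radians(float(c["vfov"]))/2); return f,float(c["cx"]),float(c["cy"])
def ray(c,u,v):
    f,cx,cy=K(c); E=c["extrinsics"]; return E[:3,3],E[:3,:3]@np.array([(u-cx)/f,-(v-cy)/f,-1])
def plane(c,u,v,z):
    o,d=ray(c,u,v); return o+d*(z-o[2])/d[2]
def cloud(c):
    f,cx,cy=K(c); E=c["extrinsics"]; v,u=np.mgrid[:480,:640]; r=c["range_z"]
    p=np.stack([(u-cx)/f*r,-(v-cy)/f*r,-r],-1); return p@E[:3,:3].T+E[:3,3]
def proj(c,p):
    f,cx,cy=K(c); E=c["extrinsics"]; q=E[:3,:3].T@(np.asarray(p)-E[:3,3]); return cx+f*q[0]/-q[2],cy-f*q[1]/-q[2]
E
python3 - <<'E'
from h import *
t=load("top1.npz");s=load("scene1.npz")
for n,c in(("top",t),("scene",s)):
    P=cloud(c);hsv=cv2.cvtColor(c["image"],cv2.COLOR_RGB2HSV)
    for q in([(50,250),(300,250),(400,400),(600,300)] if n=="top" else [(300,160),(150,200),(500,170),(200,400)]):
        print(n,q,P[q[1],q[0]].round(4))
    H,S,V=[hsv[...,i].astype(int) for i in range(3)]
    m=((H<8)|(H>172))&(S>150)&(V>60)
    k,l,st,ce=cv2.connectedComponentsWithStats(m.astype(np.uint8))
    for i in range(1,k):
        if st[i,4]>60:
            pp=P[l==i]; print("red",st[i],ce[i].round(1),np.median(pp,0).round(4),"zmax",pp[:,2].max().round(4))
    m=(P[...,2]>.012)&(P[...,2]<.028)&(S<70)&(P[...,0]>.3)&(P[...,0]<.7)&(P[...,1]>.0)&(P[...,1]<.4)
    m=cv2.morphologyEx(m.astype(np.uint8),cv2.MORPH_CLOSE,np.ones((5,5)))
    k,l,st,ce=cv2.connectedComponentsWithStats(m)
    for i in range(1,k):
        if st[i,4]>400:
            pp=P[l==i]; pp=pp[abs(pp[:,2]-.02)<.004]; r=cv2.minAreaRect((pp[:,:2]*1000).astype(np.float32)); print("rail?",st[i],r,np.median(pp[:,2]))
def crop(c,x,y,w,h,k): return cv2.resize(c["image"][y:y+h,x:x+w,::-1],None,fx=k,fy=k,interpolation=cv2.INTER_CUBIC)
a=crop(t,180,175,150,70,5);b=crop(s,310,205,120,80,5)[:, :]
cv2.imwrite("pics/a.png",a);
n1=crop(t,400,195,125,100,3.2);n2=crop(s,110,230,125,80,3.2)
o=np.zeros((600,800,3),np.uint8);o[:320,:400]=n1[:320,:400];o[:256,400:800]=n2[:256,:400]
o[320:600,:600]=cv2.resize(b,(420,280))[:, :].repeat(1,0) if 0 else 0
o[320:600,:420]=cv2.resize(b,(420,280)); cv2.imwrite("pics/b.png",o)
E
```

```text
top (50, 250) [ 0.5113  0.5484 -0.0008]
top (300, 250) [5.244e-01 6.100e-02 3.000e-04]
top (400, 400) [ 0.2414 -0.1382  0.0045]
top (600, 300) [ 0.4409 -0.5321  0.0052]
red [450 235  17  20 206] [457.9 244.7] [ 0.5371 -0.2378  0.0609] zmax 1.1395
red [152 296  54  14 638] [178.8 302.1] [0.4163 0.2873 0.0243] zmax 1.1395
rail? [ 183  179  141   59 2648] ((603.0386352539062, 153.74948120117188), (49.462158203125, 269.8839416503906), 16.321243286132812) 0.020633906215917208
scene (300, 160) [2.456e-01 1.192e-01 2.000e-04]
scene (150, 200) [ 0.27   -0.2632  0.0006]
scene (500, 170) [ 4.668e-01  5.810e-01 -4.000e-04]
scene (200, 400) [ 0.8014 -0.2509 -0.0009]
red [369 171  41  17 361] [389.3 178.8] [0.4235 0.2852 0.0223] zmax 0.7129
red [165 253  18  24 212] [173.8 264.3] [ 0.5494 -0.2399  0.0599] zmax 0.0653
rail? [ 315  211  112   73 1959] ((602.0823974609375, 153.8282470703125), (51.10606384277344, 273.1253967285156), 16.60761833190918) 0.02009888540600413
```

View pics/a.png

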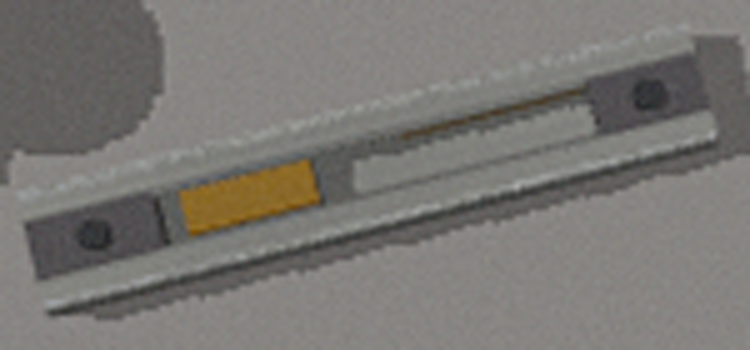

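View pics/b.png

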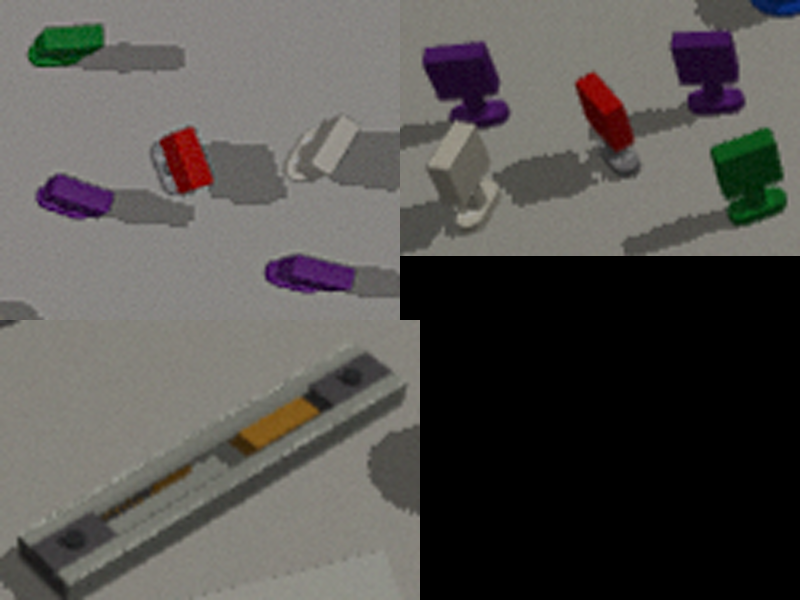

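```bash
python3 - <<'E'
from h import *
t=load("top1.npz");s=load("scene1.npz")
for n,c in(("top",t),("scene",s)):
    P=cloud(c);hsv=cv2.cvtColor(c["image"],cv2.COLOR_RGB2HSV)
    H,S,V=[hsv[...,i].astype(int) for i in range(3)]
    box=np.zeros((480,640),bool)
    if n=="top": box[230:262,440:475]=1
    else: box[245:285,160:190]=1
    m=((H<8)|(H>172))&(S>130)&box
    if n=="top": top=m&(P[...,2]>.056)&(P[...,2]<.08)
    else: top=m
    vv,uu=np.nonzero(top); 
    print(n,top.sum(),"V",np.percentile(V[m],[5,50,95]))
    if n=="top":
        q=np.array([plane(c,u,v,.062)[:2]*1000 for u,v in zip(uu,vv)],np.float32); print(cv2.minAreaRect(q),q.mean(0))
    else:
        q=P[top]; q=q[(q[:,2]>.02)&(q[:,2]<.07)]; print(q.mean(0),cv2.minAreaRect((q[:,:2]*1000).astype(np.float32)), q[:,2].min(),q[:,2].max())
    # brass
    m=(H>10)&(H<30)&(S>150)&(P[...,0]>.5)&(P[...,0]<.72)&(P[...,1]>0)&(P[...,1]<.3)
    k,l,st,ce=cv2.connectedComponentsWithStats(m.astype(np.uint8))
    a=np.radians(106.4);R=np.array([[np.cos(a),np.sin(a)],[-np.sin(a),np.cos(a)]])
    for i in range(1,k):
        if st[i,4]>80:
            zz=np.median(P[l==i][:,2]);vv,uu=np.nonzero(l==i)
            for z in(.014,.018):
                q=np.array([plane(c,u,v,z)[:2]*1000 for u,v in zip(uu,vv)],np.float32)
                r=(q-[602.6,153.8])@R.T; print("brass",zz,z,cv2.minAreaRect(q),"railx",np.percentile(r[:,0],[1,99]),"y",np.percentile(r[:,1],[1,99]))
E
```

```text
top 139 V [ 93. 133. 148.]
((537.3907470703125, -239.59600830078125), (34.46076202392578, 14.561190605163574), 20.459550857543945) [ 537.3593  -239.69557]
brass 0.01920205211021586 0.014 ((589.9057006835938, 200.7189178466797), (17.357276916503906, 50.97172927856445), 16.17879295349121) railx [23.56007842 73.58225741] y [-9.69400896  7.33575574]
brass 0.01920205211021586 0.018 ((589.2678833007812, 200.1650390625), (17.295591354370117, 50.790611267089844), 16.178640365600586) railx [23.29778231 73.14219302] y [-8.89504649  8.07417714]
scene 242 V [ 59.05  81.   138.  ]
[ 0.54488706 -0.24060129  0.05272484] ((539.6858520507812, -241.2362518310547), (36.147743225097656, 14.123722076416016), 22.03954315185547) 0.02799730147379975 0.06531183683995179
brass 0.018612727394436424 0.014 ((585.2694702148438, 198.02517700195312), (17.54552459716797, 62.46333694458008), 16.591611862182617) railx [17.27867803 77.90849783] y [-4.62253197 12.38753864]
brass 0.018612727394436424 0.018 ((588.7029418945312, 195.7530517578125), (17.445091247558594, 62.10582733154297), 16.591638565063477) railx [14.3015035  74.58431902] y [-7.22470064  9.68801678]
```

Call:
move_arm:
  motion:
    - [-0.4,-0.4,0,0,0,0]
    - [-0.97,-1,0,0,0,0]
    - [-0.97,-1,0,0,0,0]
  fingers: 0.4
  newtons: 20

```text
time: 0.48
tool_pos: [0.2043, 0.3829, 0.2264]
tool_rot: [-3.14, -0.0, 2.878]
contact_force: [1.0, 0.3, 0.7]
opening: 0.0672
grip_force: 0.0
```

Call:
move_arm:
  motion:
    - [-0.4,-0.4,0,0,0,0]
    - [-0.97,-1,0,0,0,0]
    - [-0.97,-1,0,0,0,0]

```text
time: 0.85
tool_pos: [0.2722, 0.2613, 0.2266]
tool_rot: [-3.141, 0.0, 2.877]
contact_force: [1.0, -0.1, -0.1]
opening: 0.064
grip_force: 0.0
```

Call:
move_arm:
  motion:
    - [-0.4,-0.4,0,0,0,0]
    - [-0.97,-1,0,0,0,0]
    - [-0.97,-1,0,0,0,0]

```text
time: 1.23
tool_pos: [0.3403, 0.1394, 0.2266]
tool_rot: [-3.141, 0.0, 2.876]
contact_force: [1.1, 0.7, 0.1]
opening: 0.064
grip_force: 0.0
```

Call:
move_arm:
  motion:
    - [-0.4,-0.4,0,0,0,0]
    - [-0.97,-1,0,0,0,0]
    - [-0.97,-1,0,0,0,0]

```text
time: 1.6
tool_pos: [0.4082, 0.0176, 0.2264]
tool_rot: [-3.141, -0.0, 2.876]
contact_force: [0.6, 0.6, 0.0]
opening: 0.0643
grip_force: 0.0
```

Call:
move_arm:
  motion:
    - [-0.4,-0.4,0,0,0,0]
    - [-0.97,-1,0,0,0,0]
    - [-0.97,-1,0,0,0,0]

```text
time: 1.98
tool_pos: [0.4758, -0.1041, 0.2261]
tool_rot: [-3.141, -0.001, 2.877]
contact_force: [0.6, 0.5, -0.3]
opening: 0.0644
grip_force: 0.0
```

Call:
move_arm:
  motion:
    - [-0.4,-0.4,0,0,0,0.05]
    - [-0.97,-1,0,0,0,0.1]
    - [-0.97,-1,0.2,0,0,0.15]
    - [-0.97,-1,0.5,0,0,0.2]
    - [-0.97,-1,0.6,0,0,0.25]
    - [-0.97,-1,0.6,0,0,0.3]
    - [-0.97,-1,0.6,0,0,0.3]
    - [-0.97,-1,0.6,0,0,0.3]

```text
time: 2.98
tool_pos: [0.5427, -0.2226, 0.1668]
tool_rot: [3.142, -0.0, 1.941]
contact_force: [0.4, 0.4, 0.2]
opening: 0.0641
grip_force: 0.0
```

Call:
move_arm:
  motion:
    - [-0.147,-0.102,0.3,0,0,0]
    - [-0.147,-0.102,0.6,0,0,0]
    - [-0.147,-0.102,0.95,0,0,0]
    - [-0.147,-0.102,0.95,0,0,0]
    - [-0.147,-0.102,0.95,0,0,0]

```text
time: 3.6
tool_pos: [0.5393, -0.2407, 0.0731]
tool_rot: [3.14, 0.001, 1.938]
contact_force: [0.1, 0.2, 0.4]
opening: 0.0643
grip_force: 0.0
```

```bash
python3 - <<'E'
from cell import robot
from h import *
t=robot.read_camera("top");s=robot.read_camera("scene")
np.savez("top2.npz",**t);np.savez("scene2.npz",**s);print(robot.observe()["tool_pos"])
a=cv2.resize(t["image"][200:290,400:510,::-1],(550,450)) ;b=cv2.resize(s["image"][170:310,110:250,::-1],(450,450))
cv2.imwrite("pics/c.png",cv2.resize(np.hstack([a,b]),(800,360)))
E
```

```text
[ 0.53948908 -0.24091796  0.07351128]
```

View pics/c.png

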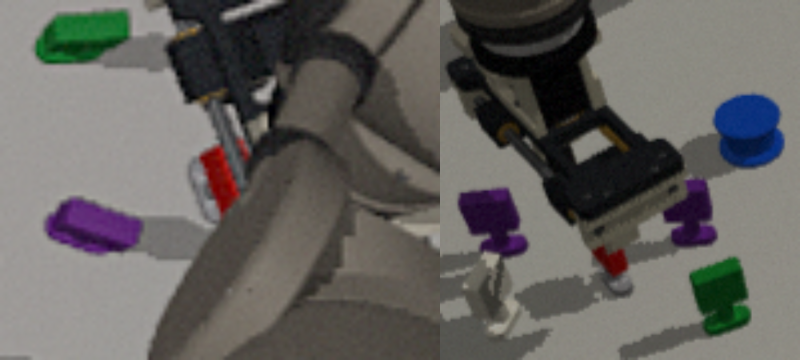

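Call:
move_arm:
  motion:
    - [0,0,0.2,0,0,0]
    - [0,0,0.35,0,0,0]
    - [0,0,0.46,0,0,0]
    - [0,0,0.46,0,0,0]
    - [0,0,0.46,0,0,0]

```text
time: 4.32
tool_pos: [0.5388, -0.2406, 0.0261]
tool_rot: [3.141, 0.001, 1.937]
contact_force: [0.2, -0.1, -0.1]
opening: 0.0643
grip_force: 0.0
```

Call:
move_arm:
  motion:
    - [0,0,0,0,0,0]
    - [0,0,0,0,0,0]
    - [0,0,0,0,0,0]
    - [0,0,0,0,0,0]
    - [0,0,0,0,0,0]
    - [0,0,0,0,0,0]
  fingers: -0.5
  newtons: 30

```text
time: 5.08
tool_pos: [0.5385, -0.2404, 0.0258]
tool_rot: [3.141, 0.0, 1.937]
contact_force: [-0.9, 0.2, 1.6]
opening: 0.0359
grip_force: 30.0
```

Call:
move_arm:
  motion:
    - [0,0,-0.2,0,0,0]
    - [0,0,-0.6,0,0,0]
    - [0,0,-1,0,0,0]
    - [0,0,-1,0,0,0]
    - [0,0,-1,0,0,0]

```text
time: 5.7
tool_pos: [0.538, -0.2401, 0.1249]
tool_rot: [-3.141, -0.001, 1.937]
contact_force: [-0.7, 0.1, -0.7]
opening: 0.0358
grip_force: 30.0
```

Call:
move_arm:
  motion:
    - [0.4,0.3,0,0,0,0]
    - [0.94,0.65,0,0,0,0]
    - [0.94,0.65,0,0,0,0]

```text
time: 6.08
tool_pos: [0.565, -0.1251, 0.1238]
tool_rot: [-3.139, -0.003, 1.942]
contact_force: [-0.6, -0.9, -0.3]
opening: 0.0359
grip_force: 30.0
```

Call:
move_arm:
  motion:
    - [0.4,0.3,0,0,0,0]
    - [0.94,0.65,0,0,0,0]
    - [0.94,0.65,0,0,0,0]

```text
time: 6.45
tool_pos: [0.5921, -0.0151, 0.1241]
tool_rot: [-3.14, -0.002, 1.942]
contact_force: [0.4, -1.4, -0.4]
opening: 0.0357
grip_force: 30.0
```

Call:
move_arm:
  motion:
    - [0.4,0.3,0,0,0,-0.05]
    - [0.7,0.5,0,0,0,-0.1]
    - [0.95,0.66,0,0,0,-0.16]
    - [0.95,0.66,0,0,0,-0.21]
    - [0.95,0.66,0,0,0,-0.27]
    - [0.95,0.66,0,0,0,-0.32]
    - [0.95,0.66,0,0,0,-0.38]
    - [0.95,0.66,0,0,0,-0.43]
    - [0.95,0.66,0,0,0,-0.474]
    - [0.95,0.66,0,0,0,-0.474]
    - [0.95,0.66,0,0,0,-0.474]

```text
time: 7.82
tool_pos: [0.6199, 0.0931, 0.125]
tool_rot: [3.141, -0.001, -2.86]
contact_force: [-0.0, 0.1, -0.2]
opening: 0.0357
grip_force: 30.0
```

Call:
move_arm:
  motion:
    - [0,0,0.3,0,0,0]
    - [0,0,0.6,0,0,0]
    - [0,0,0.7,0,0,0]
    - [0,0,0.7,0,0,0]
    - [0,0,0.7,0,0,0]

```text
time: 8.45
tool_pos: [0.6209, 0.094, 0.057]
tool_rot: [-3.141, 0.002, -2.857]
contact_force: [0.7, 0.4, -1.6]
opening: 0.0358
grip_force: 30.0
```

```bash
python3 - <<'E'
from cell import robot
from h import *
t=robot.read_camera("top");s=robot.read_camera("scene")
np.savez("top3.npz",**t);np.savez("scene3.npz",**s);print(robot.observe()["tool_pos"])
o=np.zeros((600,800,3),np.uint8)
o[:300,:750]=cv2.resize(t["image"][165:245,170:370,::-1],(750,300),interpolation=cv2.INTER_CUBIC);o[300:,:720]=cv2.resize(s["image"][195:295,310:430,::-1],(720,600),interpolation=cv2.INTER_CUBIC)[300:] 
o[300:,:]=0;o[:600,350:]=0
o=np.zeros((600,800,3),np.uint8)
o[:240,:600]=cv2.resize(t["image"][165:245,170:370,::-1],(600,240),interpolation=cv2.INTER_CUBIC)
o[240:,:600]=cv2.resize(s["image"][225:285,310:410,::-1],(600,360),interpolation=cv2.INTER_CUBIC)
cv2.imwrite("pics/d.png",o)
E
```

```text
[0.62083485 0.09406817 0.05702372]
```

View pics/d.png

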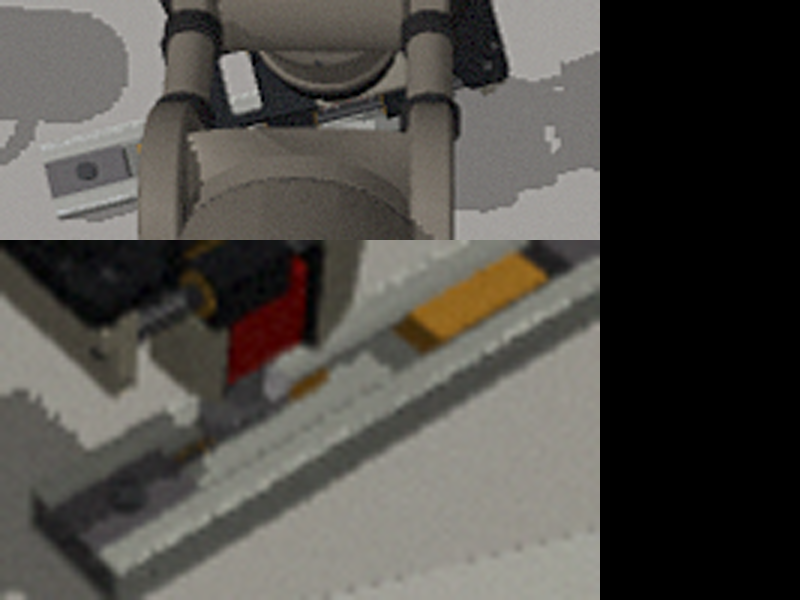

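```bash
python3 - <<'E'
from h import *
a=np.radians(106.4);R=np.array([[np.cos(a),np.sin(a)],[-np.sin(a),np.cos(a)]])
c=load("scene3.npz");P=cloud(c);hsv=cv2.cvtColor(c["image"],cv2.COLOR_RGB2HSV)
H,S,V=[hsv[...,i].astype(int) for i in range(3)]
r=(P[...,:2]*1000-[602.1,153.8])@R.T
m=((H<8)|(H>172))&(S>130);m[:215]=0;m[285:]=0;m[:,:325]=0;m[:,385:]=0
print("red",m.sum(),np.percentile(r[m],[5,25,50,75,95],axis=0).round(1).tolist(),np.percentile(P[m][:,2],[5,95]))
# rail outer edges & slot from original scene, at stations
c=load("scene1.npz");P=cloud(c);hsv=cv2.cvtColor(c["image"],cv2.COLOR_RGB2HSV);S=hsv[...,1]
for off in ([602.1,153.8],):
  r=(P[...,:2]*1000-off)@R.T;z=P[...,2]*1000
  top=(abs(z-20)<2.5)&(abs(r[...,0])<130)&(abs(r[...,1])<30)
  for lo in range(-120,120,40):
    q=r[top&(r[...,0]>lo)&(r[...,0]<lo+40)][:,1]; print(lo,len(q),np.percentile(q,[1,5,50,95,99]).round(1))
m=(hsv[...,0]>10)&(hsv[...,0]<30)&(S>150)&(abs(r[...,0])<80)&(abs(r[...,1])<15)
print(np.histogram(z[m],12))
E
sed -i '/^x/d' h.py
```

```text
red 149 [[-85.4, -36.8], [-72.9, -8.1], [-63.1, -7.5], [-53.7, -6.9], [-47.5, -5.6]] [0.06177351 0.13068434]
-120 304 [-24.  -23.1  -0.1  22.5  23.9]
-80 209 [-24.4 -23.5   8.9  22.7  24.5]
-40 192 [-24.4 -23.4   9.2  22.4  23.9]
0 222 [-24.8 -23.5  -0.1  22.8  24.4]
40 251 [-24.9 -23.8   0.7  21.8  23.7]
80 256 [-24.7 -23.4  -1.9  21.5  23.5]
(array([ 2,  4,  6,  6,  2,  6,  4,  8, 21, 51, 46, 16]), array([ 6.16824928,  7.4491035 ,  8.72995773, 10.01081195, 11.29166618,
       12.5725204 , 13.85337462, 15.13422885, 16.41508307, 17.69593729,
       18.97679152, 20.25764574, 21.53849997]))
```

Call:
move_arm:
  motion:
    - [0,0,0.06,0,0,0]
    - [0,0,0.1,0,0,0]
    - [0,0,0.13,0,0,0]
    - [0,0,0.15,0,0,0]
    - [0,0,0.15,0,0,0]

```text
time: 9.18
tool_pos: [0.62, 0.094, 0.0405]
tool_rot: [3.141, -0.0, -2.857]
contact_force: [0.1, 0.6, -1.1]
opening: 0.0359
grip_force: 30.0
```

Call:
move_arm:
  motion:
    - [0,0,0.03,0,0,0]
    - [0,0,0.06,0,0,0]
    - [0,0,0.09,0,0,0]
    - [0,0,0.09,0,0,0]
    - [0,0,0.09,0,0,0]

```text
time: 9.8
tool_pos: [0.6201, 0.094, 0.0317]
tool_rot: [3.142, 0.0, -2.857]
contact_force: [0.2, 0.9, -0.8]
opening: 0.0358
grip_force: 30.0
```

Call:
move_arm:
  motion:
    - [0,0.03,0.01,0,0,0]
    - [0,0.08,0.01,0,0,0]
    - [0,0.13,0.01,0,0,0]
    - [0,0.18,0.01,0,0,0]
    - [0,0.2,0.01,0,0,0]
    - [0,0.2,0.01,0,0,0]

```text
time: 10.55
tool_pos: [0.6144, 0.1134, 0.0308]
tool_rot: [3.142, 0.0, -2.856]
contact_force: [0.5, 0.2, -1.3]
opening: 0.0355
grip_force: 30.0
```

Call:
move_arm:
  motion:
    - [0,0.04,0,0,0,0]
    - [0,0.09,0,0,0,0]
    - [0,0.14,0,0,0,0]
    - [0,0.19,0,0,0,0]
    - [0,0.24,0,0,0,0]
    - [0,0.29,0,0,0,0]
    - [0,0.33,0,0,0,0]
    - [0,0.35,0,0,0,0]
    - [0,0.35,0,0,0,0]

```text
time: 11.68
tool_pos: [0.6046, 0.1469, 0.0307]
tool_rot: [3.142, 0.0, -2.857]
contact_force: [-0.8, 0.7, -0.9]
opening: 0.0359
grip_force: 30.0
```

Call:
move_arm:
  motion:
    - [0,0.01,0,0,0,0]
    - [0,0.02,0,0,0,0]
    - [0,0.03,0,0,0,0]
    - [0,0.04,0,0,0,0]
    - [0,0.05,0,0,0,0]
    - [0,0.06,0,0,0,0]
    - [0,0.07,0,0,0,0]
    - [0,0.07,0,0,0,0]

```text
time: 12.68
tool_pos: [0.6026, 0.1536, 0.0307]
tool_rot: [3.142, 0.0, -2.857]
contact_force: [0.7, 0.2, -0.8]
opening: 0.0361
grip_force: 30.0
```

Call:
move_arm:
  motion:
    - [0,0.005,0,0,0,0]
    - [0,0.01,0,0,0,0]
    - [0,0.015,0,0,0,0]
    - [0,0.02,0,0,0,0]
    - [0,0.02,0,0,0,0]

```text
time: 13.3
tool_pos: [0.6021, 0.1555, 0.0307]
tool_rot: [3.142, 0.0, -2.857]
contact_force: [0.1, 0.1, -1.1]
opening: 0.0359
grip_force: 30.0
```

Now at x ≈ +1.7 mm; millimetre steps.

Call:
move_arm:
  motion:
    - [0,0.005,0,0,0,0]
    - [0,0.01,0,0,0,0]
    - [0,0.01,0,0,0,0]

```text
time: 13.68
tool_pos: [0.6018, 0.1564, 0.0307]
tool_rot: [3.141, 0.0, -2.857]
contact_force: [0.5, 0.1, -1.0]
opening: 0.0362
grip_force: 30.0
```

Call:
move_arm:
  motion:
    - [0,0.005,0,0,0,0]
    - [0,0.01,0,0,0,0]
    - [0,0.01,0,0,0,0]

```text
time: 14.05
tool_pos: [0.6015, 0.1574, 0.0307]
tool_rot: [3.142, 0.0, -2.857]
contact_force: [0.3, 0.6, -0.3]
opening: 0.0361
grip_force: 30.0
```

Call:
move_arm:
  motion:
    - [0,0.005,0,0,0,0]
    - [0,0.01,0,0,0,0]
    - [0,0.01,0,0,0,0]

```text
time: 14.42
tool_pos: [0.6012, 0.1583, 0.0307]
tool_rot: [3.142, 0.0, -2.857]
contact_force: [0.3, -0.1, -0.7]
opening: 0.0357
grip_force: 30.0
```

Call:
move_arm:
  motion:
    - [0,0.005,0,0,0,0]
    - [0,0.01,0,0,0,0]
    - [0,0.01,0,0,0,0]

```text
time: 14.8
tool_pos: [0.6012, 0.1586, 0.0308]
tool_rot: [-3.141, 0.0, -2.857]
contact_force: [0.8, -5.6, -0.6]
opening: 0.0356
grip_force: 30.0
```

Call:
move_arm:
  motion:
    - [0,-0.006,0,0,0,0]
    - [0,-0.012,0,0,0,0]
    - [0,-0.012,0,0,0,0]

```text
time: 15.18
tool_pos: [0.6012, 0.1584, 0.0307]
tool_rot: [3.141, 0.0, -2.857]
contact_force: [0.7, -1.6, -1.4]
opening: 0.0356
grip_force: 30.0
```

Call:
move_arm:
  motion:
    - [0,0,0,0,0,0.02]
    - [0,0,0,0,0,0.04]
    - [0,0,0,0,0,0.06]
    - [0,0,0,0,0,0.06]

```text
time: 15.68
tool_pos: [0.6009, 0.1584, 0.0306]
tool_rot: [3.141, -0.001, -3.045]
contact_force: [-0.7, -1.6, -1.2]
opening: 0.0359
grip_force: 30.0
```

```bash
python3 -c "
from cell import robot
o=robot.observe();print(o['torque'],o['contact_force'],o['tool_rot'],o['qpos'])"
```

```text
[-0.18797061  0.11209348  0.03410972] [-0.7045796  -1.62087746 -1.19701161] [ 3.14120853e+00 -6.77320821e-04 -3.04456028e+00] [ 1.34255686e-01  7.16998565e-01  1.46462225e+00  4.99130236e-04
  9.60634450e-01 -1.53385902e+00]
```

Call:
move_arm:
  motion:
    - [0,0,0,0,0,0.03]
    - [0,0,0,0,0,0.06]
    - [0,0,0,0,0,0.09]
    - [0,0,0,0,0,0.09]

```text
time: 16.18
tool_pos: [0.6013, 0.1586, 0.0308]
tool_rot: [3.141, 0.0, 2.957]
contact_force: [0.3, -0.1, -0.9]
opening: 0.0357
grip_force: 30.0
```

```bash
python3 -c "
from cell import robot
o=robot.observe();print(o['torque'],o['contact_force'],o['tool_rot'],o['qpos'])"
```

```text
[ 0.02825564 -0.00437732  0.05056279] [ 0.27191638 -0.05311495 -0.90293392] [3.14092400e+00 6.76930931e-05 2.95720280e+00] [ 1.34404770e-01  7.16871610e-01  1.46415920e+00  7.49056342e-04
  9.60288123e-01 -1.25243107e+00]
```

Call:
move_arm:
  motion:
    - [0,0,0,0,0,0.04]
    - [0,0,0,0,0,0.08]
    - [0,0,0,0,0,0.12]
    - [0,0,0,0,0,0.16]
    - [0,0,0,0,0,0.16]

```text
time: 16.8
tool_pos: [0.6013, 0.1584, 0.0308]
tool_rot: [3.141, -0.0, 2.456]
contact_force: [-0.5, -0.6, -0.7]
opening: 0.0362
grip_force: 30.0
```

Call:
move_arm:
  motion:
    - [0,0,0,0,0,0.04]
    - [0,0,0,0,0,0.08]
    - [0,0,0,0,0,0.12]
    - [0,0,0,0,0,0.16]
    - [0,0,0,0,0,0.19]
    - [0,0,0,0,0,0.19]
    - [0,0,0,0,0,0.19]

```text
time: 17.68
tool_pos: [0.6013, 0.1582, 0.0307]
tool_rot: [3.142, -0.0, 1.859]
contact_force: [-0.1, 0.5, -0.6]
opening: 0.0359
grip_force: 30.0
```

```bash
python3 -c "
from cell import robot
o=robot.observe();print(o['torque'],o['contact_force'],o['tool_rot'],o['tool_pos'])"
```

```text
[-0.10983757  0.0066952   0.0003816 ] [-0.0537483   0.54802253 -0.61089432] [ 3.14153444e+00 -1.27501135e-04  1.85932826e+00] [0.60127556 0.15819431 0.0307199 ]
```

Call:
move_arm:
  motion:
    - [0,0,0.004,0,0,0]
    - [0,0,0.008,0,0,0]
    - [0,0,0.008,0,0,0]

```text
time: 18.05
tool_pos: [0.6013, 0.1581, 0.0299]
tool_rot: [3.141, -0.0, 1.856]
contact_force: [-0.1, 0.6, -0.3]
opening: 0.0357
grip_force: 30.0
```

Call:
move_arm:
  motion:
    - [0,0,0,0,0,0]
    - [0,0,0,0,0,0]
    - [0,0,0,0,0,0]
    - [0,0,0,0,0,0]
  fingers: 0.2

```text
time: 18.55
tool_pos: [0.6013, 0.1581, 0.03]
tool_rot: [3.141, -0.0, 1.856]
contact_force: [-0.1, 0.4, 0.7]
opening: 0.0551
grip_force: 0.0
```

Call:
move_arm:
  motion:
    - [0,0,-0.1,0,0,0]
    - [0,0,-0.3,0,0,0]
    - [0,0,-0.6,0,0,0]
    - [0,0,-1,0,0,0]
    - [0,0,-1,0,0,0]
    - [0,0,-1,0,0,0]

```text
time: 19.3
tool_pos: [0.601, 0.1581, 0.13]
tool_rot: [-3.142, -0.0, 1.856]
contact_force: [-0.0, 0.3, -0.5]
opening: 0.0549
grip_force: 0.0
```

```bash
python3 - <<'E'
from cell import robot
from h import *
s=robot.read_camera("scene");np.savez("s4.npz",**s)
cv2.imwrite("pics/e.png",cv2.resize(s["image"][185:295,300:440,::-1],(700,550),interpolation=cv2.INTER_CUBIC))
E
```

```text
(no output)
```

View pics/e.png

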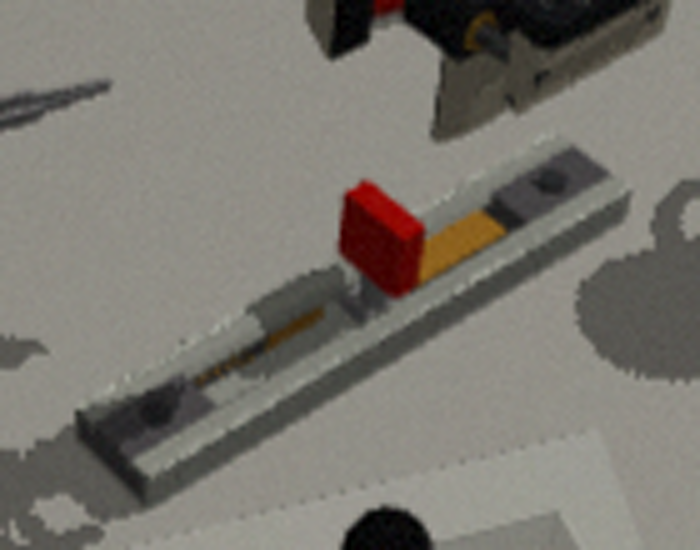

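The picture shows the nut standing upright next to the brass stop, around crop pixel (385,250), with its block square across the slot and the gripper clear above it.

```bash
python3 -c "
from cell import robot
print(robot.hand_in())"
```

```text
the job is handed in; nothing more can be done
None
```

The nut is in the slot against the brass stop, twisted a quarter turn and released. The last picture shows it upright and square across the rail, and the job was handed in at about 19 s; no verdict came back.

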